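# Open the push-and-turn safety cap of a solvent can

## Task

Take the safety cap off the solvent can: press it down against its spring until you feel it bottom, keep it pressed while turning it anticlockwise about a fifth of a turn until it comes free, then lift it off and set it down gently, right way up, in the shallow steel tray. Be firm but never put more than 35 N on the can, and leave the other things on the bench where they are.

Things in the scene. Friction and masses are not known exactly. Their poses are not given: they have to be found in the camera images.
- can: Grey sheet-metal solvent can, 120 (x) x 84 (y) mm and 113 mm high, held fast in a plywood cradle (159 x 126 mm, 25 mm high) screwed to the bench; it cannot move. Origin: centre of its underside, on the bench; z up. Locked, the cap's grip bar lies along the can's x axis (within 3 degrees). Pulled or turned without pressing, the cap is blocked.
- cap_seat (a point): Point on the can's z axis, 131 mm up, where the cap's origin starts. Pressed down from here, the spring pushes back with 5.5 N at first, 0.5 N per mm more. Lugs clear their notches 3.5 to 12.5 mm down, and the cap bottoms hard on the neck rim 2 mm below that (5.5 to 14.5 mm in all): this depth differs from can to can and cannot be seen, only felt.
- neck_axis (a point): Point on the can's z axis, 140 mm up, inside the cap: the steel neck, 34 mm across, on which the cap sits with about 2 mm of side play. Kept down in the last 1.5 mm before bottoming, the cap turns anticlockwise seen from above; from about 56 degrees of turn it is free to rise; a hard stop lies at about 88 degrees. About 72 degrees is a safe turn.
- cap: White round safety cap, 60 mm across, skirt and top together 30 mm high, with an upright grip bar across the top: 48 mm long (cap's x axis), 12 mm thick (cap's y), 26 mm high, so 56 mm in all. Origin: centre of its open underside; z up through the bar. Loose, about 70 g; starts locked on the can, bar from 161 to 187 mm above the bench.
- bar_mid (a point): Centre of the cap's grip bar, 43 mm above the cap's origin, 13 mm above the cap's flat top; same axes as the cap.
- tray: Shallow square tray of bare steel sheet, 170 x 170 mm, 22 mm high, wall and floor 4 mm thick, fixed to the bench. Origin: centre of its underside. The cap stands on its floor, 4 mm above the bench.
- screwdriver: Bystander: screwdriver with a wooden handle, lying on the bench between can and tray.
- tape: Bystander: roll of paper tape, 96 mm across, 24 mm high, lying flat.
- jar: Bystander: glass jar with a steel lid, 64 mm across, 85 mm high.
- paint_tin: Bystander: round paint tin, 104 mm across, 120 mm high.
- oil_bottle: Bystander: grey plastic bottle with a small plain cap, 60 mm across, 190 mm high.
- brush: Bystander: paint brush with a wooden handle, lying flat.
- offcut: Bystander: wood offcut, 140 x 70 x 20 mm, lying flat.

How it is judged (in metres and radians):
On the way, in this order (a step that is already met when the one before it is completed fails the run):
1. the cap is pressed at least 2.5 mm down on the neck, still unturned (z of cap in the frame of can below 0.1285 m and horizontal distance between cap and can below 0.006 m and angle between the x axis of cap and the x axis of can, either way round below 0.3 rad), for 0.05 s.
2. the cap is turned at least 46 degrees while still on the neck (z of cap in the frame of can below 0.142 m and horizontal distance between cap and can below 0.006 m and angle between the x axis of cap and the x axis of can, either way round above 0.8 rad), for 0.05 s.
3. the cap is lifted clear of the neck (z of cap in the frame of can above 0.16 m), for 0.05 s.
At the end, for the whole second after the job is handed in: The cap stands on the floor of the steel tray, wholly inside its walls (centre within 54 mm of the tray's centre along each side), bar up (within 0.1 rad), its underside within 4 mm of the tray floor, released and at rest (x of cap in the frame of tray between -0.054 and 0.054 m and y of cap in the frame of tray between -0.054 and 0.054 m and z of cap in the frame of tray between 0.001 and 0.008 m and angle between cap's own z axis and vertical below 0.1 rad and linear speed of cap below 0.02 m/s); the robot touches nothing.
It fails at once if more than 35 N is put on the can, its neck or its spring (through the cap or directly) (contact force between can and anything else above 35 N).
It fails at once if the cap is dropped (moves faster than 0.5 m/s out of the fingers) (linear speed of cap above 0.5 m/s and contact force between the fingers and cap below 0.1 N).
It fails at once if a bystander is moved more than 20 mm (distance of any of screwdriver, tape, jar, paint_tin, oil_bottle, brush, offcut from where it was at the start of the episode above 0.02 m).
It also fails if it takes over 64 s, if anything falls off the work surface, if the arm or the gripper's body presses on something with over 40 N, if the wrist force passes 120 N, or if a joint passes its speed limit or range.

## Robot

A 7-joint arm with a two-finger parallel gripper is mounted at the origin on the work surface. World frame = base frame: x ahead of the robot, y to its left, z up, the work surface at z = 0. Lengths are in m, angles in degrees, forces in N, time in s.
With the tool pointing down it reaches from about 0.425 to 0.875 m from the base axis. Payload 4.7 kg.
Tool frame: the origin (TCP) lies at the very end of the fingers, on their centre line; the grasp point (between the pads) lies 19 mm behind it (env.grasp_offset is the distance from the TCP to the grasp point, in m); z points along the fingers, y is the line along which they close (so a half turn about z gives the same grasp; the last joint's range is limited). The gripper opens to 87 mm and grips with 3 to 60 N. Pads are 19 mm wide; open, the fingers measure 117 mm over their backs; the gripper's body (75 mm by 190 mm) begins 51 mm behind the grasp point.
Start: joints at [-68.463, 18.392, -4.016, 83.108, 1.295, 78.541, -3.26], TCP at [0.23, 0.608, 0.223] pointing down, gripper open.
Joint ranges: [-163.93, 163.93], [-17.29, 119.83], [-79.2, 71.16], [3.27, 140.29], [-89.18, 269.18], [5.43, 117.66], [-154.24, 154.24]. Speed limits (degrees/s): [147.25, 147.25, 180, 180, 180, 180, 180].

## Interface

Orientations are given as [roll, pitch, yaw] about the fixed x, y, z axes, in that order (R = Rz(yaw) Ry(pitch) Rx(roll)).
In Python, from cell import env gives the robot as it stands. The module is installed in compiled form; this text tells all that it offers.
- The arm moves only by the tool drive_tool, never from a script. Its argument "moves" is one flat list of numbers, 5 for each row, row after row: the shift along the tool's x, y, z in units of 40 mm (1.0 is 40 mm), then the turn about the tool's z in units of 10 degrees (1.0 is 10 degrees), then the finger opening in mm, from 0 to 87. A call has 1 to 5 rows; each row is the pose to reach, as a shift and turn from the pose commanded when the call began, along the tool's axes at that moment; what a row does not reach only later rows make up. A row lasts 1/8 s, in which the tool goes at most 62.5 mm and 10.7 degrees, less where a joint would pass 70% of its speed; a pose out of reach is approached as far as the arm can. A call with a gripper value outside its range is refused whole. The fingers move at their own pace and stop on an object; "squeeze" is the grip in N (left out, the last holds). Time passes only in rows, so rows that repeat a pose let the fingers close. It gives the time, the measured TCP pose, the force, the opening and the grip force at its end, in the units of the state.
- env.get_obs(): the state, without advancing time (a new reading comes with each control period).
- env.read_camera(name): name is "scene" or "top"; returns (picture, depth): 420x560x3 uint8, red, green, blue; 420x560 float32, m along the optical axis (not along the pixel's ray), 0 where there is no reading.
- env.camera_model(name): a dict with "K" (3x3 intrinsics, pixels), "k1" (the pictures are not rectified: a ray, as slopes to the right and down, at radius r is drawn at 1 + k1 r^2 times it, then the intrinsics apply), "rvec" (rotation vector, rad) and "tvec" (3), from world to camera coordinates, as OpenCV has them. Camera axes: x right, y down, z forward; pixel columns grow to the right and rows downward; lengths in m; the calibration is good to about 2 mm. A picture is of the moment at which its call begins. camera_model takes no time and is no camera call.
- env.sign_off(): hands the job in; it is judged then, once.
The state is a dict: "time_s": time; "qpos": joint angles; "joint_velocities": joint speeds; "effort": joint torques, N m; "tool_pos": TCP position; "tool_rot": TCP orientation; "force": force on the tool from outside, world axes, zero at the start; "wrist_torque": the same for the moment, N m; "grip_width": finger opening in m; "grasp_force": force on a finger pad.
Only numpy, scipy, OpenCV 4.12 (cv2) and the standard library are available. Lean on these libraries where they do the work, as an engineer would, in place of code of your own. Each camera call takes 0.05 s, during which the arm holds its last target. There are 200 camera calls.

## Working session

There is one attempt and no reset: what is moved stays moved. The work goes in short steps, Python scripts to look and compute and a tool call to move; the robot and the scene stay as the last step left them, time stands still between calls to the robot, and variables do not carry over. Pictures are saved under pics/ and viewed, at most 10 in all, crops included, and the job is handed in when it is done.

Besides the shell and the picture viewer there is one more tool, called after ">>>" as name(argument=value, ...), one argument or row to a line, values as JSON. drive_tool: Moves the arm, as the interface text tells. Its arguments: {"type":"object","properties":{"moves":{"type":"array","items":{"type":"number"}},"squeeze":{"type":"number"}},"required":["moves"]}

```bash
mkdir -p pics
cat > h.py <<'E'
import numpy as np, cv2
from cell import env
def cam(n):
    m=env.camera_model(n); K=np.array(m["K"],float); R=cv2.Rodrigues(np.array(m["rvec"],float))[0]; t=np.array(m["tvec"],float).ravel()
    return K,float(m["k1"]),R,t
def rays(n,px):
    K,k1,R,t=cam(n); px=np.asarray(px,float).reshape(-1,1,2)
    u=cv2.undistortPoints(px,K,np.array([k1,0,0,0,0.])).reshape(-1,2)
    d=np.c_[u,np.ones(len(u))]
    return -R.T@t, d@R   # centre, world dirs (unit optical depth)
def plane(n,px,z):
    c,d=rays(n,px); return c+d*((z-c[2])/d[:,2])[:,None]
def cloud(n,depth):
    h,w=depth.shape; g=np.stack(np.meshgrid(np.arange(w),np.arange(h)),-1).reshape(-1,2)
    c,d=rays(n,g); return (c+d*depth.reshape(-1,1)).reshape(h,w,3)
E
python3 - <<'E'
from h import *
for n in("scene","top"):
    p,d=env.read_camera(n); cv2.imwrite(f"pics/{n}0.png",p[:,:,::-1]); np.savez(f"{n}0.npz",p=p,d=d); print(n,cam(n)[2].T@-cam(n)[3])
o=env.get_obs(); print({k:np.round(v,4) for k,v in o.items()}, env.grasp_offset)
E
```

```text
scene [ 1.06475368 -0.22803477  1.01118315]
top [ 0.40748213 -0.00807606  1.15827687]
{'time_s': np.float64(0.1), 'qpos': array([-68.4618,  18.4347,  -4.0144,  83.1704,   1.2947,  78.5414,
        -3.2612]), 'joint_velocities': array([ 0.1207, -0.1181, -0.0376, -0.1188, -0.0299, -0.0215, -0.0401]), 'effort': array([-1.00000e-04, -4.92570e+01, -4.05700e-01, -3.13397e+01,
       -6.40000e-02,  3.95000e-02,  1.00000e-04]), 'tool_pos': array([0.23  , 0.6074, 0.2216]), 'tool_rot': array([-1.798987e+02,  5.700000e-03,  1.592690e+02]), 'force': array([ 0.0724,  0.5057, -0.0721]), 'wrist_torque': array([-0.0413,  0.0482,  0.0342]), 'grasp_force': np.float64(0.0), 'grip_width': np.float64(0.087)} 0.0187
```

View pics/scene0.png

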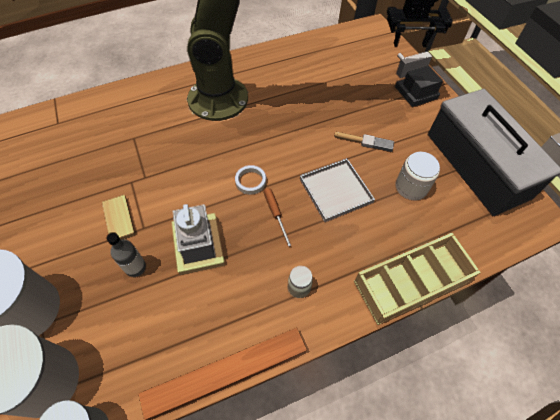

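View pics/top0.png

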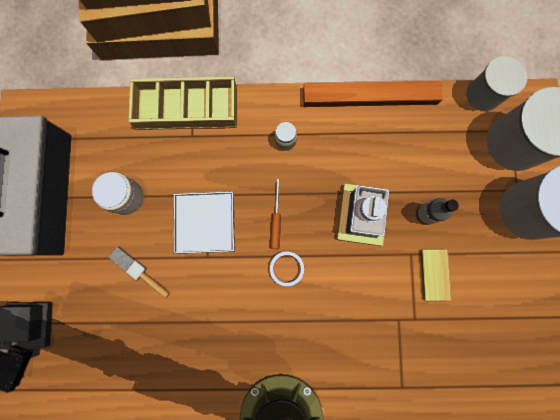

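The cap sits at about (372,208) in the top view and (188,218) in the scene view. The tray is at (204,222) in the top view, with the screwdriver and tape between them and the oil bottle at (437,210). Next I measure the bar, can and tray.

Run:
```python
from h import *
def rect(xy):
    r=cv2.minAreaRect(xy.astype(np.float32)); b=cv2.boxPoints(r); e=b[1]-b[0],b[2]-b[1]
    e=max(e,key=lambda v:np.hypot(*v)); return np.round(r[0],4),np.round(r[1],4),round(np.degrees(np.arctan2(e[1],e[0]))%180,1)
for n,c,T in(("top",(372,208),(204,222)),("scene",(188,218),(337,190))):
    z=np.load(n+"0.npz"); p,d=z["p"],z["d"]; P=cloud(n,d)
    m=np.zeros(d.shape,bool); m[c[1]-45:c[1]+60,c[0]-45:c[0]+45]=1; m&=d>0
    for a,b in((.178,.2),(.150,.166),(.105,.12),(.018,.032)):
        s=m&(P[...,2]>a)&(P[...,2]<b); q=P[s]
        if len(q)>5: print(n,a,b,len(q),q.mean(0).round(4),*rect(q[:,:2]))
    # tray: bright, unsaturated blob
    hsv=cv2.cvtColor(p,cv2.COLOR_RGB2HSV); w=((hsv[...,1]<60)&(hsv[...,2]>120)).astype(np.uint8)
    k,l,st,ce=cv2.connectedComponentsWithStats(w); i=l[T[1],T[0]]
    cs,_=cv2.findContours((l==i).astype(np.uint8),0,2); q=plane(n,cs[0].reshape(-1,2),.013)
    print(n,"tray",st[i],*rect(q[:,:2]))
    # bystander heights around
    g=P[(d>0)&(P[...,2]>.1)&(P[...,0]>.35)&(P[...,0]<.8)&(abs(P[...,1])<.45)]
    H,_,_=np.histogram2d(g[:,0],g[:,1],[np.arange(.35,.81,.05),np.arange(-.45,.46,.05)])
    x=p[c[1]-40:c[1]+40,c[0]-40:c[0]+40,::-1]; cv2.imwrite(f"pics/c_{n}.png",cv2.resize(x,None,fx=5,fy=5,interpolation=2))
a,b=cv2.imread("pics/c_top.png"),cv2.imread("pics/c_scene.png"); cv2.imwrite("pics/c.png",np.hstack([a,b]))
```

```text
top 0.178 0.2 110 [ 0.5409 -0.2373  0.1865] [ 0.5415 -0.238 ] [0.0125 0.0478] 169.3
top 0.15 0.166 354 [ 0.5397 -0.2354  0.1608] [ 0.5414 -0.2384] [0.0603 0.0599] 51.2
top 0.105 0.12 986 [ 0.534  -0.2323  0.1128] [ 0.5416 -0.2387] [0.0882 0.1235] 170.7
top 0.018 0.032 723 [ 0.5204 -0.2074  0.0251] [ 0.5412 -0.2376] [0.1263 0.159 ] 170.8
top tray [ 174  192   61   61 3441] [0.5281 0.2124] [0.1706 0.1703] 1.2
scene 0.178 0.2 86 [ 0.5466 -0.2391  0.187 ] [ 0.5455 -0.2392] [0.0118 0.0486] 168.4
scene 0.15 0.166 329 [ 0.5491 -0.2393  0.1604] [ 0.5453 -0.2394] [0.0592 0.0569] 27.5
scene 0.105 0.12 786 [ 0.5582 -0.2394  0.1135] [ 0.5434 -0.2397] [0.085  0.1229] 170.9
scene 0.018 0.032 853 [ 0.5746 -0.2388  0.0257] [ 0.5373 -0.2855] [0.2177 0.159 ] 81.5
scene tray [ 300  158   75   61 2368] [0.5233 0.2151] [0.1733 0.1721] 1.4
```

View pics/c.png

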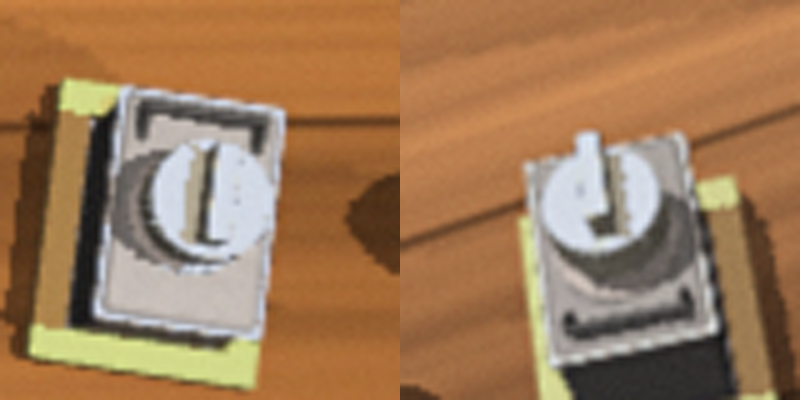

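```bash
cat > go.py <<'E'
import sys
from h import *
from scipy.spatial.transform import Rotation as R
x,y,z,yaw=map(float,sys.argv[1:5]); o=env.get_obs()
r=R.from_euler("xyz",o["tool_rot"],degrees=True)
d=r.inv().apply(np.array([x,y,z])-o["tool_pos"])/.04
t=((o["tool_rot"][2]-yaw+180)%360-180)/10
print("move",np.round(d,3),"turn",round(t,3),"at",o["time_s"].round(2),o["tool_pos"].round(4),o["tool_rot"].round(2),"F",o["force"].round(2),"q",o["qpos"].round(1),"w",o["grip_width"].round(4),o["grasp_force"].round(1))
E
python3 go.py .53 .36 .235 109.3; python3 go.py .543 -.2388 .235 -10.5
```

```text
Traceback (most recent call last):
  File "go.py", line 8, in <module>
    print("move",np.round(d,3),"turn",round(t,3),"at",o["time_s"].round(2),o["tool_pos"].round(4),o["tool_rot"].round(2),"F",o["force"].round(2),"q",o["qpos"].round(1),"w",o["grip_width"].round(4),o["grasp_force"].round(1))
                                                      ^^^^^^^^^^^^^^^^^
AttributeError: 'float' object has no attribute 'round'
Traceback (most recent call last):
  File "go.py", line 8, in <module>
    print("move",np.round(d,3),"turn",round(t,3),"at",o["time_s"].round(2),o["tool_pos"].round(4),o["tool_rot"].round(2),"F",o["force"].round(2),"q",o["qpos"].round(1),"w",o["grip_width"].round(4),o["grasp_force"].round(1))
                                                      ^^^^^^^^^^^^^^^^^
AttributeError: 'float' object has no attribute 'round'
```

```bash
sed -i 's/^x,y/rn=np.round\nx,y/; s/^print.*/print("move",rn(d,3),"turn",rn(t,3),"at",rn(o["time_s"],2),rn(o["tool_pos"],4),rn(o["tool_rot"],2),"F",rn(o["force"],2),"q",rn(o["qpos"],1),"w",rn(o["grip_width"],4),rn(o["grasp_force"],1))/' go.py
python3 go.py .53 .36 .235 109.3
```

```text
move [-9.205 -3.13  -0.33 ] turn 4.997 at 0.1 [0.23   0.6074 0.2216] [-1.7990e+02  1.0000e-02  1.5927e+02] F [ 0.07  0.51 -0.07] q [-68.5  18.4  -4.   83.2   1.3  78.5  -3.3] w 0.087 0.0
```

>>> drive_tool(
  moves=[-1.2, -0.4, -0.1, 0.8, 87, -2.6, -0.9, -0.2, 1.8, 87, -4.0, -1.4, -0.3, 2.8, 87, -5.4, -1.9, -0.3, 3.8, 87, -6.6, -2.3, -0.3, 4.6, 87],
  squeeze=55,
)

```text
time_s: 0.72
tool_pos: [0.4462, 0.4262, 0.2344]
tool_rot: [-180.0, 0.0, 112.9]
force: [-0.7, -0.2, -0.6]
grip_width: 0.087
grasp_force: 0.0
```

```bash
python3 go.py .53 .2 .235 65;python3 go.py .543 -.2388 .235 -10.5
```

```text
move [-6.025 -0.271 -0.012] turn 4.791 at 0.72 [0.4462 0.4262 0.2344] [-1.8000e+02  3.0000e-02  1.1291e+02] F [-0.7  -0.17 -0.58] q [-54.4  14.    9.9  87.6  -2.4  78.7 -21.4] w 0.087 0.0
move [-1.6256e+01 -4.2420e+00 -7.0000e-03] turn 12.341 at 0.72 [0.4462 0.4262 0.2344] [-1.8000e+02  3.0000e-02  1.1291e+02] F [-0.7  -0.17 -0.58] q [-54.4  14.    9.9  87.6  -2.4  78.7 -21.4] w 0.087 0.0
```

>>> drive_tool(
  moves=[-1.2, -0.1, 0, 1, 87, -2.5, -0.15, 0, 2, 87, -3.8, -0.2, 0, 3, 87, -5.1, -0.25, 0, 4, 87, -6.2, -0.3, 0, 5, 87],
)

```text
time_s: 1.35
tool_pos: [0.5318, 0.1934, 0.2343]
tool_rot: [-180.0, 0.0, 62.9]
force: [1.3, 1.0, -0.4]
grip_width: 0.0868
grasp_force: 0.0
```

```bash
python3 go.py .54 -.04 .235 22;python3 go.py .543 -.2388 .235 -10.5
```

```text
move [-5.1    2.845 -0.016] turn 4.086 at 1.35 [0.5318 0.1934 0.2343] [-1.7999e+02  3.0000e-02  6.2860e+01] F [ 1.29  0.98 -0.42] q [-43.5   7.9  23.   95.2  -3.1  77.6 -47.1] w 0.0868 0.0
move [-9.489  5.178 -0.014] turn 7.336 at 1.35 [0.5318 0.1934 0.2343] [-1.7999e+02  3.0000e-02  6.2860e+01] F [ 1.29  0.98 -0.42] q [-43.5   7.9  23.   95.2  -3.1  77.6 -47.1] w 0.0868 0.0
```

>>> drive_tool(
  moves=[-1.0, 0.55, 0, 0.8, 87, -2.1, 1.15, 0, 1.6, 87, -3.2, 1.75, 0, 2.4, 87, -4.3, 2.35, 0, 3.2, 87, -5.1, 2.8, 0, 4.1, 87],
)

```text
time_s: 1.98
tool_pos: [0.5392, -0.0393, 0.2344]
tool_rot: [180.0, 0.0, 21.9]
force: [1.3, 0.4, -0.2]
grip_width: 0.0867
grasp_force: 0.0
```

```bash
python3 go.py .543 -.2388 .235 -10.5
```

```text
move [-1.768  4.663 -0.014] turn 3.236 at 1.98 [ 0.5392 -0.0393  0.2344] [1.800e+02 1.000e-02 2.186e+01] F [ 1.28  0.38 -0.24] q [-31.9   4.7  35.4  98.9  -2.8  77.3 -64.1] w 0.0867 0.0
```

>>> drive_tool(
  moves=[-0.4, 1.0, 0, 0.7, 87, -0.8, 2.1, 0, 1.5, 87, -1.2, 3.2, 0, 2.3, 87, -1.6, 4.2, 0, 3.0, 87, -1.77, 4.66, 0, 3.24, 87],
)

```text
time_s: 2.6
tool_pos: [0.5438, -0.2388, 0.2344]
tool_rot: [179.9, 0.0, -10.4]
force: [0.3, -0.2, 0.0]
grip_width: 0.0875
grasp_force: 0.0
```

```bash
python3 go.py .543 -.2388 .200 -10.5
```

```text
move [-0.02   0.004  0.859] turn 0.01 at 2.6 [ 0.5438 -0.2388  0.2344] [ 1.7995e+02  4.0000e-02 -1.0400e+01] F [ 0.31 -0.24  0.01] q [-18.   14.   46.4  91.9 -10.2  78.5 -70.7] w 0.0875 0.0
```

>>> drive_tool(
  moves=[0, 0, 0.5, 0, 60, 0, 0, 1.0, 0, 40, 0, 0, 1.4, 0, 30, 0, 0, 1.7, 0, 30, 0, 0, 1.76, 0, 30],
)

```text
time_s: 3.22
tool_pos: [0.5445, -0.2352, 0.1631]
tool_rot: [-180.0, 0.1, -10.1]
force: [0.6, 0.7, 0.6]
grip_width: 0.045
grasp_force: 0.0
```

```bash
python3 go.py .543 -.2388 .164 -10.0
python3 - <<'E'
from h import *
p,d=env.read_camera("scene"); cv2.imwrite("pics/g1.png",cv2.resize(p[140:290,110:290,::-1],None,fx=4,fy=4,interpolation=2))
E
```

```text
move [-0.02   0.094 -0.023] turn -0.008 at 3.22 [ 0.5445 -0.2352  0.1631] [-1.7998e+02  9.0000e-02 -1.0080e+01] F [0.59 0.7  0.57] q [-17.1  16.9  45.3  97.4 -12.7  71.  -68.9] w 0.045 0.0
```

View pics/g1.png

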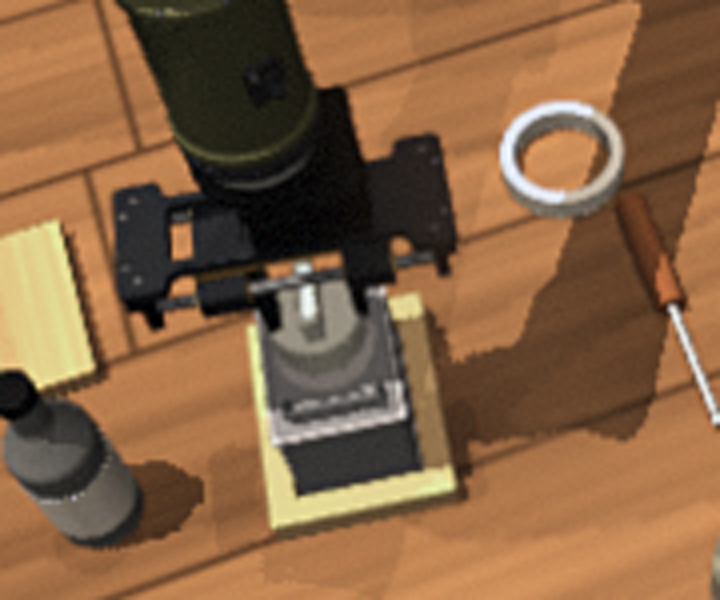

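The fingers straddle the white bar at about (310,300) in the crop. I correct the small y offset and close.

>>> drive_tool(
  moves=[-0.02, 0.09, 0, 0, 30, -0.02, 0.09, 0, 0, 30, -0.02, 0.09, 0, 0, 30],
)

```text
time_s: 3.65
tool_pos: [0.5436, -0.2397, 0.1646]
tool_rot: [-180.0, -0.1, -10.1]
force: [-0.8, -0.9, 0.3]
grip_width: 0.0305
grasp_force: 0.0
```

```bash
python3 go.py .543 -.2388 .164 -10.0
```

```text
move [-0.019 -0.018  0.016] turn -0.014 at 3.65 [ 0.5436 -0.2397  0.1646] [-1.7999e+02 -5.0000e-02 -1.0140e+01] F [-0.77 -0.87  0.27] q [-16.8  16.9  45.5  97.3 -12.7  71.1 -68.5] w 0.0305 0.0
```

>>> drive_tool(
  moves=[-0.02, -0.02, 0.03, 0, 20, -0.02, -0.02, 0.03, 0, 0, -0.02, -0.02, 0.03, 0, 0, -0.02, -0.02, 0.03, 0, 0, -0.02, -0.02, 0.03, 0, 0],
)

```text
time_s: 4.28
tool_pos: [0.5427, -0.2384, 0.1629]
tool_rot: [-180.0, 0.0, -10.1]
force: [-0.5, -0.2, -1.0]
grip_width: 0.0115
grasp_force: 55.0
```

```bash
python3 go.py .543 -.2388 .164 -10.0
```

```text
move [ 0.008  0.008 -0.027] turn -0.013 at 4.28 [ 0.5427 -0.2384  0.1629] [-179.99    0.    -10.13] F [-0.46 -0.19 -1.04] q [-16.9  16.8  45.4  97.5 -12.6  70.9 -68.6] w 0.0115 55.0
```

>>> drive_tool(
  moves=[0, 0, 0.04, 0, 0, 0, 0, 0.08, 0, 0, 0, 0, 0.1, 0, 0, 0, 0, 0.1, 0, 0],
)

```text
time_s: 4.78
tool_pos: [0.5429, -0.2385, 0.1597]
tool_rot: [-180.0, -0.0, -10.1]
force: [-2.6, 2.2, 6.3]
grip_width: 0.0117
grasp_force: 55.0
```

```bash
python3 go.py .543 -.2388 .164 -10.0
```

```text
move [ 0.005  0.008 -0.108] turn -0.013 at 4.78 [ 0.5429 -0.2385  0.1597] [-1.7997e+02 -2.0000e-02 -1.0130e+01] F [-2.56  2.15  6.26] q [-16.8  17.   45.4  97.7 -12.8  70.6 -68.5] w 0.0117 55.0
```

>>> drive_tool(
  moves=[0, 0, 0.025, 0, 0, 0, 0, 0.025, 0, 0],
)

```text
time_s: 5.03
tool_pos: [0.5428, -0.2384, 0.1587]
tool_rot: [-180.0, -0.0, -10.1]
force: [-1.9, 1.0, 6.3]
grip_width: 0.0115
grasp_force: 55.0
```

>>> drive_tool(
  moves=[0, 0, 0.025, 0, 0, 0, 0, 0.025, 0, 0],
)

```text
time_s: 5.28
tool_pos: [0.5429, -0.2384, 0.1578]
tool_rot: [-180.0, -0.0, -10.1]
force: [-2.8, 2.0, 7.2]
grip_width: 0.0113
grasp_force: 55.0
```

>>> drive_tool(
  moves=[0, 0, 0.025, 0, 0, 0, 0, 0.025, 0, 0],
)

```text
time_s: 5.52
tool_pos: [0.5429, -0.2385, 0.1569]
tool_rot: [-180.0, -0.0, -10.1]
force: [-2.4, 2.0, 8.1]
grip_width: 0.0116
grasp_force: 55.0
```

>>> drive_tool(
  moves=[0, 0, 0.025, 0, 0, 0, 0, 0.025, 0, 0],
)

```text
time_s: 5.78
tool_pos: [0.5429, -0.2385, 0.156]
tool_rot: [-180.0, -0.0, -10.1]
force: [-2.7, 1.4, 7.4]
grip_width: 0.0119
grasp_force: 55.0
```

>>> drive_tool(
  moves=[0, 0, 0.025, 0, 0, 0, 0, 0.025, 0, 0],
)

```text
time_s: 6.02
tool_pos: [0.5428, -0.2385, 0.1551]
tool_rot: [-180.0, -0.0, -10.1]
force: [-3.7, 1.1, 8.8]
grip_width: 0.0114
grasp_force: 55.0
```

>>> drive_tool(
  moves=[0, 0, 0.025, 0, 0, 0, 0, 0.025, 0, 0],
)

```text
time_s: 6.28
tool_pos: [0.5429, -0.2384, 0.1542]
tool_rot: [-180.0, -0.0, -10.1]
force: [-2.8, 2.2, 8.4]
grip_width: 0.0115
grasp_force: 55.0
```

>>> drive_tool(
  moves=[0, 0, 0.025, 0, 0, 0, 0, 0.025, 0, 0],
)

```text
time_s: 6.52
tool_pos: [0.5429, -0.2385, 0.1532]
tool_rot: [-180.0, -0.0, -10.1]
force: [-4.3, 0.9, 9.2]
grip_width: 0.0115
grasp_force: 55.0
```

>>> drive_tool(
  moves=[0, 0, 0.025, 0, 0, 0, 0, 0.025, 0, 0],
)

```text
time_s: 6.78
tool_pos: [0.5429, -0.2385, 0.1523]
tool_rot: [-179.9, -0.0, -10.1]
force: [-3.9, 1.5, 9.7]
grip_width: 0.0114
grasp_force: 55.0
```

>>> drive_tool(
  moves=[0, 0, 0.025, 0, 0, 0, 0, 0.025, 0, 0],
)

```text
time_s: 7.02
tool_pos: [0.5429, -0.2385, 0.1514]
tool_rot: [-179.9, -0.0, -10.1]
force: [-3.2, 1.9, 9.7]
grip_width: 0.0117
grasp_force: 55.0
```

>>> drive_tool(
  moves=[0, 0, 0.025, 0, 0, 0, 0, 0.025, 0, 0],
)

```text
time_s: 7.28
tool_pos: [0.5429, -0.2384, 0.1505]
tool_rot: [-179.9, -0.0, -10.1]
force: [-2.6, 2.8, 9.9]
grip_width: 0.0114
grasp_force: 55.0
```

>>> drive_tool(
  moves=[0, 0, 0.025, 0, 0, 0, 0, 0.025, 0, 0],
)

```text
time_s: 7.52
tool_pos: [0.5429, -0.2385, 0.1495]
tool_rot: [-179.9, -0.0, -10.1]
force: [-4.3, 2.3, 10.8]
grip_width: 0.0115
grasp_force: 55.0
```

>>> drive_tool(
  moves=[0, 0, 0.025, 0, 0, 0, 0, 0.025, 0, 0],
)

```text
time_s: 7.78
tool_pos: [0.5429, -0.2385, 0.1492]
tool_rot: [-179.9, -0.0, -10.1]
force: [-5.8, 3.3, 14.0]
grip_width: 0.0117
grasp_force: 55.0
```

>>> drive_tool(
  moves=[0, 0, 0.02, 0, 0, 0, 0, 0.02, 0, 0],
)

```text
time_s: 8.02
tool_pos: [0.543, -0.2385, 0.1492]
tool_rot: [-179.9, -0.1, -10.1]
force: [-7.5, 3.3, 19.1]
grip_width: 0.0114
grasp_force: 55.0
```

Bottom felt: z stalled at 0.1492 (13.7 mm down) and the force rose to 19 N. Now I turn it, keeping it pressed.

>>> drive_tool(
  moves=[0, 0, -0.01, -0.4, 0, 0, 0, -0.01, -0.8, 0, 0, 0, -0.01, -1.2, 0, 0, 0, -0.01, -1.6, 0, 0, 0, -0.01, -1.6, 0],
)

```text
time_s: 8.65
tool_pos: [0.5447, -0.2391, 0.1492]
tool_rot: [179.9, -0.3, 5.9]
force: [-1.4, 1.3, 11.6]
grip_width: 0.0119
grasp_force: 55.0
```

```bash
python3 go.py .543 -.2388 .1492 61.8; python3 -c "
from h import *
print(env.get_obs()['wrist_torque'])"
```

```text
move [-0.041 -0.013  0.001] turn -5.589 at 8.65 [ 0.5447 -0.2391  0.1492] [179.93  -0.28   5.91] F [-1.44  1.35 11.61] q [-14.4  17.1  42.5  98.3 -12.3  69.1 -52.9] w 0.0119 55.0
[0.27026863 0.47746775 0.05156955]
```

>>> drive_tool(
  moves=[-0.02, 0, 0.015, -0.5, 0, -0.02, 0, 0.015, -1.0, 0, -0.02, 0, 0.015, -1.5, 0, -0.02, 0, 0.015, -2.0, 0, -0.02, 0, 0.015, -2.0, 0],
)

```text
time_s: 9.28
tool_pos: [0.5448, -0.239, 0.1492]
tool_rot: [179.8, -0.3, 25.9]
force: [-0.6, 1.4, 13.6]
grip_width: 0.0113
grasp_force: 55.0
```

```bash
python3 go.py .543 -.2388 .1492 61.8
```

```text
move [-0.038 -0.024  0.   ] turn -3.586 at 9.28 [ 0.5448 -0.239   0.1492] [179.79  -0.33  25.94] F [-0.58  1.43 13.59] q [-11.9  16.4  39.2  98.3 -11.2  68.8 -33.8] w 0.0113 55.0
```

>>> drive_tool(
  moves=[0, 0, 0.01, -0.5, 0, 0, 0, 0.01, -1.0, 0, 0, 0, 0.01, -1.5, 0, 0, 0, 0.01, -2.0, 0, 0, 0, 0.01, -2.0, 0],
)

```text
time_s: 9.9
tool_pos: [0.545, -0.2389, 0.1492]
tool_rot: [179.7, -0.3, 45.9]
force: [-0.7, 2.0, 14.1]
grip_width: 0.0117
grasp_force: 55.0
```

```bash
python3 go.py .543 -.2388 .1492 61.8
```

```text
move [-0.034 -0.037  0.   ] turn -1.585 at 9.9 [ 0.545  -0.2389  0.1492] [179.68  -0.27  45.95] F [-0.68  2.   14.06] q [ -9.4  15.9  36.2  98.3 -10.2  68.7 -14.7] w 0.0117 55.0
```

>>> drive_tool(
  moves=[0, 0, 0.01, -0.5, 0, 0, 0, 0.01, -1.0, 0, 0, 0, 0.01, -1.4, 0, 0, 0, 0.01, -1.7, 0, 0, 0, 0.01, -1.7, 0],
)

```text
time_s: 10.52
tool_pos: [0.5452, -0.2387, 0.1492]
tool_rot: [179.6, -0.2, 62.9]
force: [0.1, 2.1, 16.4]
grip_width: 0.0112
grasp_force: 55.0
```

```bash
python3 go.py .543 -.2388 .1492 61.8
python3 - <<'E'
from h import *
p,d=env.read_camera("scene"); cv2.imwrite("pics/g2.png",cv2.resize(p[140:290,110:290,::-1],None,fx=4,fy=4,interpolation=2))
E
```

```text
move [-0.027 -0.049  0.   ] turn 0.113 at 10.52 [ 0.5452 -0.2387  0.1492] [179.59  -0.19  62.93] F [ 0.08  2.15 16.39] q [-7.4 15.6 33.7 98.2 -9.4 68.6  1.6] w 0.0112 55.0
```

View pics/g2.png

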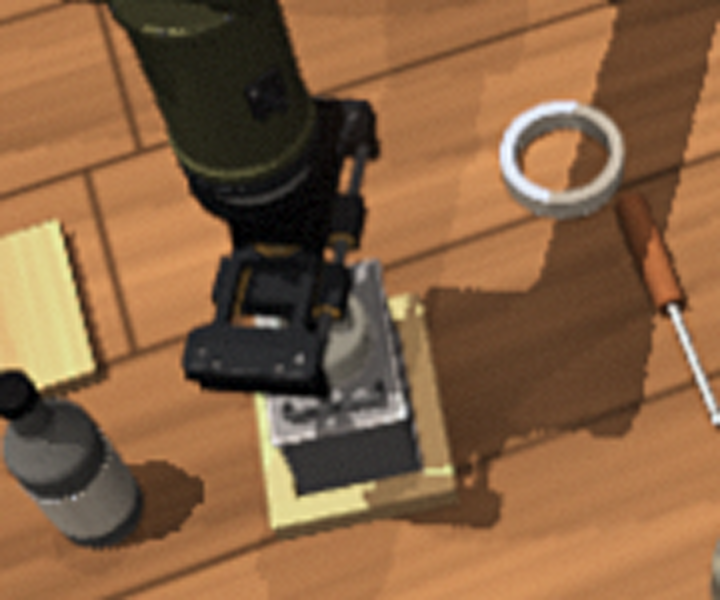

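The gripper has turned about 73° and the cap is still seated at about (345,350). Now I lift slowly while watching the force.

>>> drive_tool(
  moves=[0, 0, -0.06, 0, 0, 0, 0, -0.14, 0, 0, 0, 0, -0.24, 0, 0, 0, 0, -0.36, 0, 0, 0, 0, -0.5, 0, 0],
)

```text
time_s: 11.2
tool_pos: [0.5424, -0.2386, 0.1656]
tool_rot: [179.9, -0.0, 62.9]
force: [0.4, -0.3, -1.6]
grip_width: 0.0112
grasp_force: 55.0
```

>>> drive_tool(
  moves=[0, 0, -0.3, 0, 0, 0, 0, -0.7, 0, 0, 0, 0, -1.2, 0, 0, 0, 0, -1.7, 0, 0, 0, 0, -2.0, 0, 0],
)

```text
time_s: 11.82
tool_pos: [0.5422, -0.239, 0.2468]
tool_rot: [179.9, -0.0, 62.9]
force: [-0.8, 0.1, -0.1]
grip_width: 0.0112
grasp_force: 55.0
```

```bash
python3 go.py .53 .0 .26 86; python3 go.py .526 .2137 .26 86
```

```text
move [ 5.177 -2.996 -0.333] turn -2.314 at 11.82 [ 0.5422 -0.239   0.2468] [ 1.7991e+02 -2.0000e-02  6.2860e+01] F [-0.8   0.06 -0.13] q [-8.4 11.7 34.5 90.9 -6.7 79.4 -0.3] w 0.0112 55.0
move [ 9.885 -5.522 -0.335] turn -2.314 at 11.82 [ 0.5422 -0.239   0.2468] [ 1.7991e+02 -2.0000e-02  6.2860e+01] F [-0.8   0.06 -0.13] q [-8.4 11.7 34.5 90.9 -6.7 79.4 -0.3] w 0.0112 55.0
```

>>> drive_tool(
  moves=[0.7, -0.4, -0.1, -0.3, 0, 1.8, -1.0, -0.2, -0.8, 0, 2.9, -1.6, -0.3, -1.3, 0, 4.0, -2.3, -0.33, -1.8, 0, 5.1, -2.9, -0.33, -2.3, 0],
)

```text
time_s: 12.45
tool_pos: [0.5313, -0.0026, 0.2588]
tool_rot: [180.0, -0.0, 86.0]
force: [1.1, 0.0, -1.0]
grip_width: 0.0116
grasp_force: 55.0
```

```bash
python3 go.py .526 .2137 .26 90
```

```text
move [ 5.385 -0.506 -0.028] turn -0.397 at 12.45 [ 0.5313 -0.0026  0.2588] [ 1.7998e+02 -2.0000e-02  8.6030e+01] F [ 1.08  0.01 -0.98] q [-24.1   2.6  22.4  97.6  -1.   79.9  -5.5] w 0.0116 55.0
```

>>> drive_tool(
  moves=[1.2, -0.1, 0, -0.1, 0, 2.5, -0.2, 0, -0.2, 0, 3.8, -0.3, 0, -0.3, 0, 4.9, -0.4, 0, -0.4, 0, 5.38, -0.5, 0, -0.4, 0],
)

```text
time_s: 13.08
tool_pos: [0.5264, 0.2149, 0.258]
tool_rot: [-179.9, -0.0, 90.1]
force: [-0.0, -1.1, -1.2]
grip_width: 0.0119
grasp_force: 55.0
```

```bash
python3 go.py .526 .2137 .06 90
python3 - <<'E'
from h import *
p,d=env.read_camera("scene"); cv2.imwrite("pics/g3.png",cv2.resize(p[60:240,240:460,::-1],None,fx=3,fy=3,interpolation=2))
P=cloud("scene",d); h=cv2.cvtColor(p,cv2.COLOR_RGB2HSV); s=(d>0)&(abs(P[...,0]-.526)<.05)&(abs(P[...,1]-.2137)<.05)&(P[...,2]>.1)&(P[...,2]<.3)&(h[...,1]<60)&(h[...,2]>100)
print(P[s].min(0),P[s].max(0),s.sum(), np.percentile(P[s][:,2],[1,5,50,95]) if s.any() else 0)
E
```

```text
move [-3.100e-02 -4.000e-03  4.951e+00] turn 0.009 at 13.08 [0.5264 0.2149 0.258 ] [-1.7995e+02 -1.0000e-02  9.0090e+01] F [-0.04 -1.14 -1.15] q [-36.    7.5  12.4  92.4  -1.7  80.3 -23.4] w 0.0119 55.0
[0.49985136 0.18308853 0.22616068] [0.55809105 0.23133453 0.28503594] 225 [0.22862625 0.23429644 0.25578305 0.2826031 ]
```

View pics/g3.png

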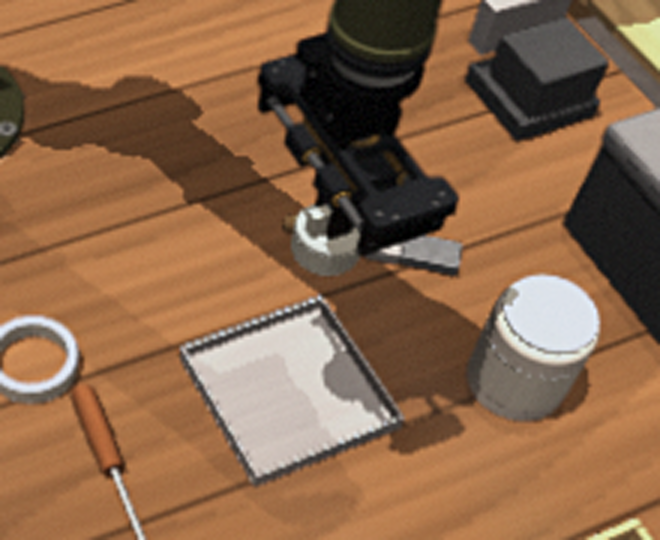

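The cap is held upright at about (325,240) in the crop, above the empty tray. I lower it.

>>> drive_tool(
  moves=[0, 0, 0.7, 0, 0, -0.03, 0, 1.7, 0, 0, -0.03, 0, 2.8, 0, 0, -0.03, 0, 3.9, 0, 0, -0.03, 0, 4.7, 0, 0],
)

```text
time_s: 13.75
tool_pos: [0.527, 0.2078, 0.0686]
tool_rot: [-179.9, 0.1, 89.7]
force: [0.6, -0.9, -0.4]
grip_width: 0.0115
grasp_force: 55.0
```

>>> drive_tool(
  moves=[0, 0, 0.12, 0, 0, 0, 0, 0.2, 0, 0, 0, 0, 0.25, 0, 0, 0, 0, 0.25, 0, 0],
)

```text
time_s: 14.25
tool_pos: [0.528, 0.2109, 0.0615]
tool_rot: [179.9, -0.1, 89.9]
force: [-0.4, 0.2, -0.9]
grip_width: 0.012
grasp_force: 55.0
```

```bash
python3 go.py .526 .2137 .036 90
```

```text
move [ 0.068 -0.051  0.637] turn -0.014 at 14.25 [0.528  0.2109 0.0615] [ 1.7991e+02 -5.0000e-02  8.9860e+01] F [-0.38  0.18 -0.88] q [-34.9  16.2  12.  105.8  -3.9  58.3 -21.4] w 0.012 55.0
```

>>> drive_tool(
  moves=[0.05, 0.05, 0.15, 0, 0, 0.05, 0.05, 0.3, 0, 0, 0.05, 0.05, 0.42, 0, 0, 0.05, 0.05, 0.5, 0, 0, 0.05, 0.05, 0.52, 0, 0],
)

```text
time_s: 14.88
tool_pos: [0.5291, 0.2126, 0.0392]
tool_rot: [-180.0, 0.0, 89.9]
force: [0.3, -0.3, -0.2]
grip_width: 0.0115
grasp_force: 55.0
```

>>> drive_tool(
  moves=[0, 0, 0.03, 0, 0, 0, 0, 0.06, 0, 0, 0, 0, 0.09, 0, 0, 0, 0, 0.09, 0, 0],
)

```text
time_s: 15.38
tool_pos: [0.5293, 0.2127, 0.036]
tool_rot: [180.0, -0.0, 89.9]
force: [0.4, 0.4, -0.8]
grip_width: 0.0119
grasp_force: 55.0
```

>>> drive_tool(
  moves=[0, 0, 0.025, 0, 0, 0, 0, 0.025, 0, 0],
)

```text
time_s: 15.62
tool_pos: [0.5294, 0.2128, 0.0358]
tool_rot: [180.0, -0.0, 89.9]
force: [-2.0, -1.0, 6.0]
grip_width: 0.0114
grasp_force: 55.0
```

>>> drive_tool(
  moves=[0, 0, 0.025, 0, 0, 0, 0, 0.025, 0, 0],
)

```text
time_s: 15.88
tool_pos: [0.5294, 0.2128, 0.0358]
tool_rot: [-180.0, -0.0, 89.9]
force: [-4.6, -2.3, 11.3]
grip_width: 0.0116
grasp_force: 55.0
```

The cap is on the tray floor. I relieve the force, then open to about 40 mm and go up.

>>> drive_tool(
  moves=[0, 0, -0.04, 0, 0, 0, 0, -0.04, 0, 6, 0, 0, -0.04, 0, 20, 0, 0, -0.04, 0, 40, 0, 0, -0.04, 0, 40],
  squeeze=20,
)

```text
time_s: 16.5
tool_pos: [0.5292, 0.2127, 0.0353]
tool_rot: [-180.0, 0.0, 89.9]
force: [-0.4, 0.2, -0.9]
grip_width: 0.0325
grasp_force: 0.0
```

>>> drive_tool(
  moves=[0, 0, -0.04, 0, 50, 0, 0, -0.04, 0, 50, 0, 0, -0.04, 0, 50],
)

```text
time_s: 16.88
tool_pos: [0.5293, 0.2128, 0.0372]
tool_rot: [180.0, -0.0, 89.9]
force: [0.4, -0.0, 0.4]
grip_width: 0.0496
grasp_force: 0.0
```

>>> drive_tool(
  moves=[0, 0, -0.5, 0, 50, 0, 0, -1.5, 0, 50, 0, 0, -2.8, 0, 50, 0, 0, -4.0, 0, 50, 0, 0, -5.0, 0, 50],
)

```text
time_s: 17.5
tool_pos: [0.5295, 0.2128, 0.2395]
tool_rot: [179.9, -0.1, 89.9]
force: [-0.9, 0.6, 1.0]
grip_width: 0.05
grasp_force: 0.0
```

>>> drive_tool(
  moves=[-1, 0, 0, 0, 50, -2, 0, 0, 0, 50, -3, 0, 0, 0, 50, -4, 0, 0, 0, 50, -4, 0, 0, 0, 50],
)

```text
time_s: 18.12
tool_pos: [0.529, 0.0484, 0.2375]
tool_rot: [180.0, 0.0, 89.5]
force: [0.5, 0.2, 0.4]
grip_width: 0.05
grasp_force: 0.0
```

Run:
```python
from h import *
p,d=env.read_camera("scene"); cv2.imwrite("pics/g4.png",p[:,:,::-1])
for n in("scene","top"):
    p,d=env.read_camera(n); P=cloud(n,d)
    for a,b in((.05,.075),(.028,.042)):
        s=(d>0)&(abs(P[...,0]-.526)<.08)&(abs(P[...,1]-.2137)<.08)&(P[...,2]>a)&(P[...,2]<b); q=P[s]
        if len(q)>5: print(n,a,len(q),q.mean(0),q.std(0)[2],cv2.minAreaRect(q[:,:2].astype(np.float32)))
```

```text
scene 0.05 74 [0.53291196 0.20911155 0.05841119] 0.0031497212215386523 ((0.5321919322013855, 0.2102823555469513), (0.04933512955904007, 0.015453937463462353), 86.16180419921875)
scene 0.028 184 [0.53831978 0.2064772  0.03364376] 0.002527034081243416 ((0.5313234925270081, 0.21109621226787567), (0.05856132134795189, 0.05946175381541252), 60.93389892578125)
top 0.05 74 [0.52810629 0.21659718 0.05997462] 0.002444494392200904 ((0.5284180045127869, 0.21604913473129272), (0.03915899246931076, 0.011440474539995193), 89.42879486083984)
top 0.028 195 [0.52545929 0.21816162 0.03440103] 0.0018742530845257937 ((0.5268046259880066, 0.22128543257713318), (0.05862820893526077, 0.04200657829642296), 12.057330131530762)
```

View pics/g4.png

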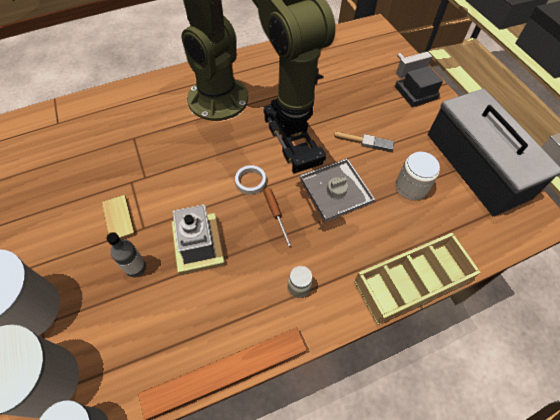

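The cap stands upright near the middle of the tray at (338,187), with its flat top at 34 mm as it should be. The can neck is bare at (190,218), the bystanders look unmoved, and the arm is clear.

```bash
python3 -c "
from cell import env
print(env.sign_off())"
```

```text
the job is handed in; nothing more can be done
None
```

The cap is off the can and standing upright, released, near the middle of the steel tray; the readings peaked at about 21 N on the can, the bystanders look unmoved, and the job is handed in at about 18 s (no verdict was returned).

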